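Walk the induction hob home into its power dock and bar it in

TASK

Get the portable induction hob fully home in its power dock, so that both brass contacts at the back are pushed right in; it has to be walked forward with pushes by turns on its two front shoulders, left and right of the touch panel. Then swing the red-tipped retaining arm shut across its front. Push gently, never with more than about 20 N, keep off the touch panel, and leave the other things standing where they are.

Things in the scene. Friction and masses are not known exactly. Their poses are not given: they have to be found in the camera images.
- hob: Portable induction hob, silver box with black glass top, 240 mm deep (its x), 300 wide (its y), 58 high, about 1.2 kg; sides span heights 8 to 52 mm. Origin on the worktop under its centre; +x points into the dock. Drags with about 5 to 10 N pushed straight; a push on one shoulder turns that side forward about the other, taking less. Starts about 65 to 95 mm short of home, askew and off-centre.
- touch_panel: Black touch-control panel that stands out 20 mm from the middle of the hob's front face, 150 mm wide (hob y from -75 to +75 mm), heights 12 to 52 mm; part of the hob. Origin at its centre, axes as the hob. Touching it would switch the hob on: not to be touched.
- hob_left_shoulder (a point): Middle of the flat left shoulder of the hob's front face (hob y = +112 mm, height 30 mm); the shoulder spans hob y = 75 to 150 mm. Push here along +x. A finger that bears down while it pushes loads the feet until the hob sticks and the force shoots up; easing it upward by a third of its way forward keeps the hob sliding at 4 to 8 N.
- hob_right_shoulder (a point): The same on the right, hob y = -112 mm.
- dock: Power dock fixed to the worktop. Origin at worktop level on its centre line; +x points away from the robot. The hard stop is the front face of its grey back bar (46 mm high), which is bolted in slots: it stands anywhere from dock x = 102 to 120 mm, so the hob's origin comes home at dock x = -18 to 0 mm, y = 0, same yaw, to be found by feel. Strip on the left: 22 mm high, y = 182 to 187 mm.
- contact_left (a joint): Left stiff brass contact in the face of the back bar, at dock y = +100 mm, height 30 mm, behind the hob: 0 = standing out 6 mm, 0.006 m = pushed right in, flush with the bar (the hob then meets the hard stop). Takes about 2.5 N to push in and stays in.
- contact_right (a joint): The same on the right, dock y = -100 mm.
- guide_mouth (a point): Middle of the mouth of the dock's two steel guides (30 mm high), at dock x = +80 mm. Their inner faces stand at dock y = +-153 mm, 3 mm clear of the hob on either side, from here to the back bar; ahead of here they flare to y = +-173 mm at dock x = +35 mm. Pushing one side in alone wedges the hob between them at about 0.1 rad askew, and the force shoots up: work by turns.
- retainer (a joint): Retaining arm: steel bar 12 mm wide, 115 long, heights 25 to 36 mm, on an upright pivot at dock x = -145.5, y = +205 mm. 0 = open, pointing along dock -x to the robot; 1.571 rad = along dock -y, shut across the hob's left shoulder; it then meets the front of a hob that is home at 1.59 to 1.74. Swings counter-clockwise from above, stays where left (1 to 1.5 N at the peg). Starts at 0 to 0.3.
- retainer_peg (a point): Red upright peg near the free end of the retaining arm, 104 mm from its pivot, 11 to 15 mm thick, heights 36 to 66 mm; this point is on its axis at height 50 mm.
- oil_bottle: Bystander: dark sauce bottle, 56 mm thick, 214 mm high, to the right of the hob's path. Origin under its centre.
- spice_jar: Bystander: spice jar with red cap, 45 mm thick, 106 mm high, on the far left. Origin under its centre.
- cup: Bystander: white espresso cup, 64 mm wide, 51 mm high, in front of the coffee machine. Origin under it.
- mug: Bystander: white mug, 84 mm wide, 93 mm high, on the left. Origin under it.
- tin: Bystander: short food tin, 75 mm wide, 58 mm high, on the right. Origin under its centre.
- lemon: Bystander: lemon, 78 x 55 x 56 mm, on the right. Origin under it.

How it is judged:
By the outcome, as a careful person would: the job done as asked, in the order asked, and still so for the second after the job is handed in, with the robot touching nothing.
It also fails if it takes over 67 s, if anything falls off the work surface, if the arm or the gripper's body presses on something with over 40 N, if the wrist force passes 120 N, or if a joint passes its speed limit or range.

ROBOT

A 6-joint arm with a two-finger parallel gripper is mounted at the origin on a cart in front of the work surface, level with it; the furniture and walls round the work are solid. World frame = base frame: x ahead of the robot, y to its left, z up, the work surface at z = 0. Lengths are in m, angles in rad, forces in N, time in s.
With the tool pointing down it reaches from about 0.225 to 0.875 m from the base axis. Payload 3.4 kg.
Tool frame: the origin (TCP) lies between the finger pads; the fingertips stand 14 mm ahead of it and the grasp point (between the pads) lies 5 mm behind it (arm.tip_reach is the distance from the TCP to the fingertips, in m); z points along the fingers, y is the line along which they close (so a half turn about z gives the same grasp; the last joint's range is limited). The gripper opens to 85 mm and grips with 20 to 120 N. Pads are 22 mm wide; open, the fingers measure 114 mm over their backs; the gripper's body (76 mm by 85 mm) begins 54 mm behind the grasp point. The pads swing forward as they close: fully open they stand 13 mm farther back than shut.
Start: joints at [-1.316, 0.276, 1.505, -0, 1.361, -0.121], TCP at [0.211, -0.535, 0.222] pointing down, gripper open.
Joint ranges: [-2.89, 2.89], [-0.75, 2.08], [0.22, 2.7], [-1.18, 4.32], [0.11, 2.71], [-2.7, 2.7]. Speed limits (rad/s): [2.57, 2.57, 3.14, 3.14, 3.14, 3.14].

INTERFACE

Orientations are given as a rotation vector (axis times angle).
In Python, from plant import sensors, optics, arm gives the robot as it stands.
- The arm moves only by the tool step_arm, never from a script. Its argument "moves" is a list that holds one entry, the list of rows, each a list of 7 numbers: the turn, a rotation vector about the world's x, y, z as a fraction of full scale, then the shift along the world's x, y, z as a fraction of full scale, then the finger opening in mm, from 0 to 85.4. In form: [[[ax, ay, az, dx, dy, dz, jaw], ...]]. A call has 1 to 5 rows; each row shifts and turns the commanded pose from where the row before left it; what a row does not reach is not made up. Full scale, the value 1, is 0.4 m for a shift and 90 degrees for a turn. A row lasts 1/10 s, in which the tool goes at most 50 mm and 8.59 degrees, less where a joint would pass 70% of its speed; a pose out of reach is approached as far as the arm can. A call with a number of a shift or a turn outside -1 to 1 is refused whole. A call with a gripper value outside its range is refused whole. The fingers move at their own pace and stop on an object; "newtons" is the grip in N (left out, the last holds). Time passes only in rows, so rows that do not move let the fingers close. It gives the time, the measured TCP pose, the force, the opening and the grip force at its end, in the units of the state.
- sensors.sense(): the state, without advancing time (a new reading comes with each control period).
- optics.camera(name): name is "side" or "top" or "wrist"; returns the picture (480x640x3 uint8, red, green, blue); there is no depth.
- optics.calibration(name): a dict with "K" (3x3 intrinsics, pixels), "k1" (the pictures are not rectified: a ray, as slopes to the right and down, at radius r is drawn at 1 + k1 r^2 times it, then the intrinsics apply), "position" and "orientation" of the camera in the world. Camera axes: x right, y down, z forward; pixel columns grow to the right and rows downward; lengths in m; the calibration is good to about 2 mm. A picture is of the moment at which its call begins: read the wrist's pose just before it. calibration takes no time and is no camera call; for the wrist camera it gives the pose at the moment of the call.
- arm.sign_off(): hands the job in; it is judged then, once.
The state is a dict: "t": time; "qpos": joint angles; "qd": joint speeds; "tau": joint torques, N m; "ee_pos": TCP position; "eef_rot": TCP orientation; "contact_force": force on the tool from outside, world axes, zero at the start; "wrist_torque": the same for the moment, N m; "grip_width": finger opening in m; "finger_force": force on a finger pad.
Only numpy, scipy, OpenCV 4.12 (cv2) and the standard library are available. Lean on these libraries where they do the work, as an engineer would, in place of code of your own. Each camera call takes 0.05 s, during which the arm holds its last target. There are 200 camera calls.

## Working session

There is one attempt and no reset: what is moved stays moved. The work goes in short steps, Python scripts to look and compute and a tool call to move; the robot and the scene stay as the last step left them, time stands still between calls to the robot, and variables do not carry over. Pictures are saved under pics/ and viewed, at most 10 in all, crops included, and the job is handed in when it is done.

Besides the shell and the picture viewer there is one more tool, called after ">>>" as name([rows], argument=value, ...), one row to a line, values as JSON. step_arm: Moves the arm, as the interface text tells. Shift numbers are shares of 0.4 m and turn numbers shares of 90 degrees, none past 1 either way. Its arguments: {"type":"object","properties":{"moves":{"type":"array"},"newtons":{"type":"number"}},"required":["moves"]}

```bash
mkdir -p pics; ls; cat > h.py <<'E'
import numpy as np, cv2
from scipy.spatial.transform import Rotation as R
from plant import sensors, optics, arm
def rot(o):
    o=np.array(o,float)
    return o if o.shape==(3,3) else (R.from_rotvec(o).as_matrix() if o.size==3 else R.from_quat(o).as_matrix())
def ray(c,px):
    K=np.array(c["K"]);k=c["k1"]
    d=np.array([(px[0]-K[0,2])/K[0,0],(px[1]-K[1,2])/K[1,1]]);u=d.copy()
    for _ in range(20): u=d/(1+k*(u@u))
    return np.array(c["position"]),rot(c["orientation"])@np.array([u[0],u[1],1])
def onz(c,px,z):
    p,d=ray(c,px);return p+d*(z-p[2])/d[2]
def proj(c,P):
    q=rot(c["orientation"]).T@(np.array(P)-np.array(c["position"]));u=q[:2]/q[2]
    u=u*(1+c["k1"]*(u@u));K=np.array(c["K"]);return np.array([K[0,0]*u[0]+K[0,2],K[1,1]*u[1]+K[1,2]])
def snap(n,f):
    im=cv2.cvtColor(optics.camera(n),cv2.COLOR_RGB2BGR);cv2.imwrite(f"pics/{f}.png",im);return im
E
python3 - <<'E'
from h import *
for n in("top","side"):
    snap(n,n+"0");c=optics.calibration(n);print(n,c)
print(sensors.sense())
E
```

```text
pics
top {'K': array([[557.07182953,   0.        , 312.68476274],
       [  0.        , 557.07182953, 230.6905857 ],
       [  0.        ,   0.        ,   1.        ]]), 'k1': -0.030282284799627437, 'position': array([ 0.28355833, -0.06103453,  1.45007146]), 'orientation': array([-2.15157764,  2.0383021 , -0.24018409])}
side {'K': array([[614.65331041,   0.        , 317.95758427],
       [  0.        , 614.65331041, 245.17691984],
       [  0.        ,   0.        ,   1.        ]]), 'k1': -0.00879211142814293, 'position': array([ 0.49722288, -1.36671781,  0.94399279]), 'orientation': array([-2.16620498,  0.12463241, -0.04528111])}
{'t': 0.1, 'qpos': array([-1.31602447e+00,  2.76505464e-01,  1.50604343e+00, -4.54371539e-06,
        1.36074920e+00, -1.20989796e-01]), 'qd': array([ 0.0012242 , -0.00064516, -0.00309908,  0.00104819,  0.00187424,
        0.00054471]), 'tau': array([ 2.79418273e-04, -4.17702305e+01, -2.46403903e+01, -2.52880682e-04,
        5.82071618e-03, -8.36127072e-06]), 'ee_pos': array([ 0.21087971, -0.53436978,  0.22122655]), 'eef_rot': array([-3.08463604e+00, -5.86462318e-01,  1.85922855e-04]), 'contact_force': array([ 0.54935119, -0.95657316,  0.96457259]), 'wrist_torque': array([ 0.01564571,  0.02957165, -0.01937713]), 'finger_force': 0.0, 'grip_width': 0.08521261063985734}
```

View pics/top0.png

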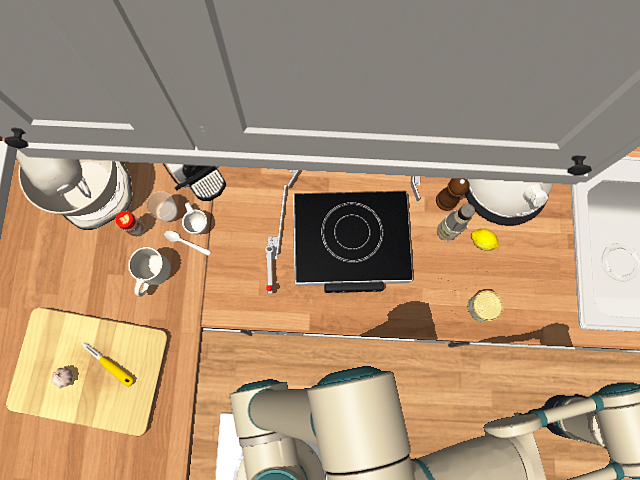

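View pics/side0.png

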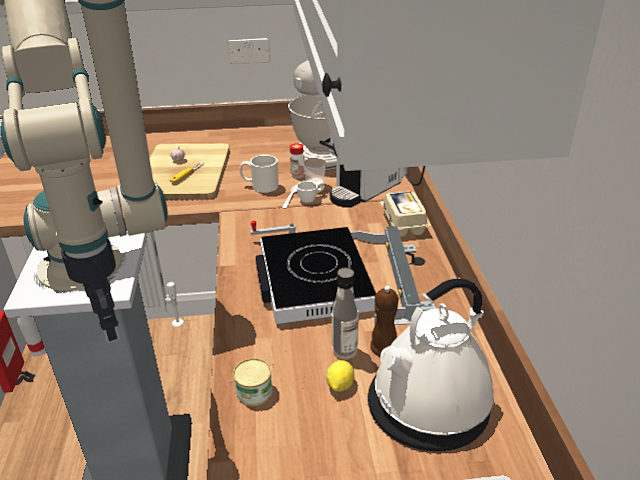

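The top view shows the hob with corners near (295,192), (410,192), (413,282) and (296,282). The peg is at (270,289), the pivot at about (272,242) and the left strip runs along x≈283. The side view shows the back bar at about (400,265), with the bottle at (346,315) and the tin at (253,382).

```bash
python3 - <<'E'
from h import *
im=cv2.imread("pics/top0.png");c=optics.calibration("top")
m=(im.max(2)<60).astype(np.uint8);m[:185]=0;m[300:]=0;m[:,:285]=0;m[:,425:]=0
m=cv2.morphologyEx(m,cv2.MORPH_OPEN,np.ones((3,3)))
for cn in cv2.findContours(m,0,2)[0]:
    if cv2.contourArea(cn)>150:
        b=cv2.boxPoints(cv2.minAreaRect(cn)); print(cv2.contourArea(cn),b.round(1).tolist())
        for p in b: print(onz(c,p,.055).round(4))
hs=cv2.cvtColor(im,cv2.COLOR_BGR2HSV)
r=((hs[...,0]<8)|(hs[...,0]>172))&(hs[...,1]>150)&(hs[...,2]>80)
ys,xs=np.nonzero(r);k=(abs(xs-270)<15)&(abs(ys-289)<15)
print("peg",xs[k].mean(),ys[k].mean(),onz(c,(xs[k].mean(),ys[k].mean()),.06))
a=im[160:310,255:435];cv2.imwrite("pics/c1.png",cv2.resize(a,None,fx=4,fy=4,interpolation=cv2.INTER_CUBIC))
s=cv2.imread("pics/side0.png")[190:330,240:440];cv2.imwrite("pics/c2.png",cv2.resize(s,None,fx=4,fy=4,interpolation=cv2.INTER_CUBIC))
E
```

```text
276.5 [[324.8999938964844, 283.3999938964844], [383.0, 281.8999938964844], [383.20001220703125, 290.70001220703125], [325.1000061035156, 292.20001220703125]]
[ 0.4798 -0.0832  0.055 ]
[ 0.4915 -0.2292  0.055 ]
[ 0.4694 -0.2304  0.055 ]
[ 0.4577 -0.0849  0.055 ]
9776.0 [[294.3999938964844, 193.60000610351562], [409.20001220703125, 190.89999389648438], [411.20001220703125, 279.0], [296.3999938964844, 281.6000061035156]]
[0.7115 0.0081 0.055 ]
[ 0.7352 -0.292   0.055 ]
[ 0.5027 -0.3004  0.055 ]
[ 0.4805 -0.0112  0.055 ]
peg 268.56 287.92 [0.46015498 0.057245   0.06      ]
```

View pics/c1.png

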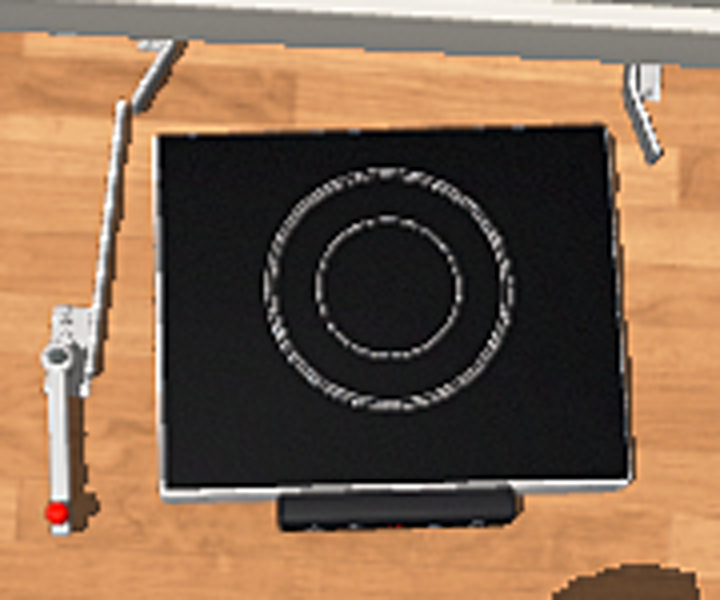

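View pics/c2.png

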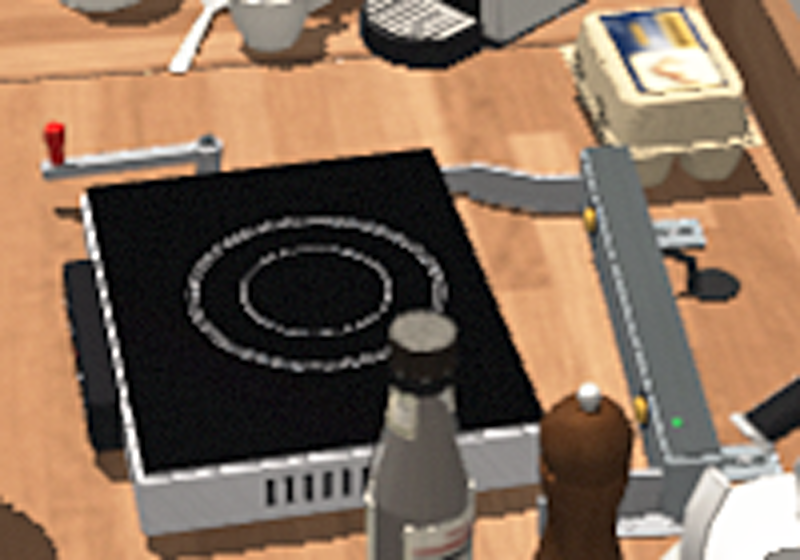

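```bash
python3 - <<'E'
from h import *
t=optics.calibration("top");s=optics.calibration("side")
T=lambda p,z:onz(t,((p[0]+.5)/4-.5+255,(p[1]+.5)/4-.5+160),z)[:2]
S=lambda p,z:onz(s,((p[0]+.5)/4-.5+240,(p[1]+.5)/4-.5+190),z)[:2]
a,b=T((122,103),.022),T((93,377),.022);d=a-b
print("strip",a,b,"len",np.hypot(*d),"yaw",np.arctan2(d[1],d[0]))
e,f=S((583,152),.046),S((668,462),.046);d=e-f
print("bar",e,f,np.hypot(*d),"yaw",np.arctan2(-d[0],d[1]))
g,h=S((588,220),.03),S((640,408),.03);d=g-h;print("contacts",g,h,np.hypot(*d),np.arctan2(-d[0],d[1]))
l,r=T((137,106),.03),T((656,158),.03);d=l-r;print("mouth tips",l,r,np.hypot(*d),np.arctan2(-d[0],d[1]))
pv=T((58,353),.045);pg=T((57,511),.066);print("pivot",pv,"peg",pg,np.hypot(*(pv-pg)),np.arctan2(*(pg-pv)[::-1]))
# hob: corners of glass top, both views
ct=[T(p,.058) for p in[(157,134),(607,127),(631,482),(163,492)]]
cs=[S(p,.058) for p in[(432,150),(540,418),(147,472),(90,190)]]
for n,q in(("top",ct),("side",cs)):
    q=np.array(q);fx=(q[0]+q[1]-q[2]-q[3])/2;fy=(q[0]+q[3]-q[1]-q[2])/2
    print(n,q.round(3).tolist(),"c",q.mean(0),"x",np.hypot(*fx),np.arctan2(fx[1],fx[0]),"y",np.hypot(*fy),np.arctan2(-fy[0],fy[1]))
E
```

```text
strip [0.74323099 0.03595638] [0.55525766 0.04260655] len 0.1880909345151112 yaw -0.035363475816240525
bar [0.81412087 0.00369457] [ 0.79789001 -0.32140269] 0.3255021799324735 yaw -0.049884764744981616
contacts [ 0.80672331 -0.0538148 ] [ 0.7979956  -0.25208349] 0.19846069763303525 -0.04399117570223898
mouth tips [0.7391015  0.02527201] [ 0.72180481 -0.3215396 ] 0.34724265921860076 -0.04983216410299221
pivot [0.56534149 0.06449995] peg [0.46079709 0.05604752] 0.10488552668723108 -3.0609180051818052
top [[0.712, 0.009], [0.733, -0.284], [0.5, -0.303], [0.477, -0.009]] c [ 0.60529861 -0.14663916] x 0.23438506697411252 0.0787974145053467 y 0.29444153222940866 0.07302110971877278
side [[0.711, 0.001], [0.73, -0.288], [0.505, -0.308], [0.482, -0.018]] c [ 0.60692458 -0.15324817] x 0.2279370497441006 0.08490797533469639 y 0.2900416882525266 0.07244433026411139
```

>>> step_arm([
  [[0,0,-0.06,0.045,0.102,0,0],[0,0,-0.06,0.045,0.102,0,0],[0,0,-0.06,0.045,0.102,0,0],[0,0,-0.06,0.045,0.102,0,0],[0,0,0,0.045,0.102,0,0]],
])

```text
t: 0.6
ee_pos: [0.3013, -0.329, 0.2217]
eef_rot: [-3.141, 0.005, 0.0]
contact_force: [1.5, -0.4, -0.7]
grip_width: 0.0124
finger_force: 0.0
```

>>> step_arm([
  [[0,0,0,0.045,0.102,0,0],[0,0,0,0.045,0.102,0,0],[0,0,0,0.045,0.102,0,0],[0,0,0,0.045,0.102,0,0],[0,0,0,0.045,0.102,0,0]],
])

```text
t: 1.1
ee_pos: [0.3912, -0.1251, 0.2219]
eef_rot: [3.141, -0.002, -0.0]
contact_force: [0.8, -1.6, -0.2]
grip_width: 0.0001
finger_force: 0.0
```

>>> step_arm([
  [[0,0,0,0.045,0.102,0,0],[0,0,0,0.045,0.102,0,0],[0,0,0,0,0,0,0]],
])

```text
t: 1.4
ee_pos: [0.4283, -0.0405, 0.2218]
eef_rot: [-3.139, -0.009, -0.001]
contact_force: [0.6, -0.5, -0.3]
grip_width: -0.0002
finger_force: 0.0
```

```bash
python3 - <<'E'
from h import *
print(sensors.sense());snap("wrist","w0");c=optics.calibration("wrist");print(c)
b=optics.calibration("side")
print("bottle",onz(b,(346,354),0),"tin",onz(b,(253,400),0))
E
```

```text
{'t': 1.4, 'qpos': array([-0.25884022,  0.05465874,  1.78466837,  0.00299903,  1.30232372,
        1.30532624]), 'qd': array([-0.08474015, -0.00714903,  0.01663572, -0.08430719,  0.01011946,
       -0.06249789]), 'tau': array([  1.75677281, -27.30425119, -24.28833425,   0.5250071 ,
        -0.07143589,   0.37911538]), 'ee_pos': array([ 0.42826727, -0.04048695,  0.22180158]), 'eef_rot': array([-3.13877125e+00, -9.15623427e-03, -1.08791443e-03]), 'contact_force': array([ 0.64211453, -0.4898423 , -0.25987464]), 'wrist_torque': array([-0.01731075, -0.00732471,  0.0640913 ]), 'finger_force': 0.0, 'grip_width': -0.00023984808557195734}
{'K': array([[399.38030351,   0.        , 322.23423735],
       [  0.        , 399.38030351, 242.88889623],
       [  0.        ,   0.        ,   1.        ]]), 'k1': -0.021150740624825002, 'position': array([ 0.511807  , -0.04289069,  0.37358512]), 'orientation': array([ 2.04253474, -2.03397398, -0.34534303])}
bottle [ 0.64674091 -0.41227841  0.        ] tin [ 0.44402386 -0.51774457  0.        ]
```

View pics/w0.png

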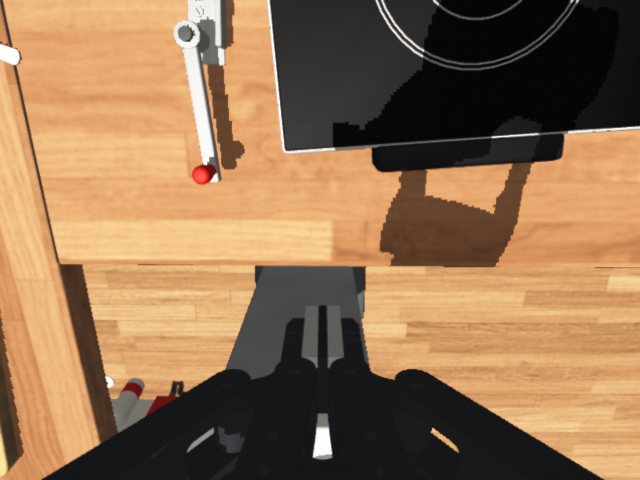

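The wrist view shows the hob's front-left corner at (286,152), the panel's left end at (373,165), the peg at (202,174) and the pivot at (187,34).

```bash
python3 - <<'E'
from h import *
c=optics.calibration("wrist")
for n,p,z in(("FL",(286,152),.056),("front edge",(635,128),.056),("panelFL",(381,171),.052),("peg",(202,174),.064),("pivot",(187,34),.045)):print(n,onz(c,p,z).round(4))
E
```

```text
FL [ 0.4757 -0.0149  0.056 ]
front edge [ 0.4961 -0.2859  0.056 ]
panelFL [ 0.4606 -0.0905  0.052 ]
peg [0.4597 0.0501 0.064 ]
pivot [0.5605 0.0575 0.045 ]
```

>>> step_arm([
  [[0,0,0,0.01,-0.004,-0.12,0],[0,0,0,0.01,-0.004,-0.12,0],[0,0,0,0.01,-0.004,-0.12,0],[0,0,0,0.01,-0.004,-0.12,0],[0,0,0,0,0,0,0]],
])

```text
t: 1.95
ee_pos: [0.4378, -0.0518, 0.0252]
eef_rot: [-3.138, 0.005, 0.021]
contact_force: [-1.2, 0.6, 0.0]
grip_width: 0.0002
finger_force: 0.0
```

>>> step_arm([
  [[0,0,0,0.02,0,0,0],[0,0,0,0.02,0,0.003,0],[0,0,0,0.015,0,0.005,0],[0,0,0,0.015,0,0.005,0]],
])

```text
t: 2.35
ee_pos: [0.4708, -0.0516, 0.0368]
eef_rot: [3.141, -0.001, -0.001]
contact_force: [-3.9, 1.3, -2.0]
grip_width: 0.0002
finger_force: 1.9
```

>>> step_arm([
  [[0,0,0,0.015,0,0.005,0],[0,0,0,0.015,0,0.005,0],[0,0,0,0.015,0,0.005,0]],
])

```text
t: 2.65
ee_pos: [0.4877, -0.0511, 0.0413]
eef_rot: [-3.141, 0.001, 0.005]
contact_force: [-6.6, 1.4, 1.2]
grip_width: 0.0
finger_force: 2.6
```

>>> step_arm([
  [[0,0,0,0.015,0,0.005,0],[0,0,0,0.01,0,0.003,0],[0,0,0,-0.05,0,0,0],[0,0,0,-0.05,-0.01,0,0]],
])

```text
t: 3.05
ee_pos: [0.4623, -0.0564, 0.0453]
eef_rot: [3.14, -0.001, 0.01]
contact_force: [-0.8, -0.3, -0.3]
grip_width: -0.0002
finger_force: 0.0
```

```bash
cat >> h.py <<'E'
O=np.array([.6955,-.1465]);DY=-.045
def hob(name):
    """hob pose from edges of the dark glass in the top picture, in dock frame"""
    im=snap("top",name);c=optics.calibration("top")
    m=(im.max(2)<60).astype(np.uint8);m[:140]=0;m[330:]=0;m[:,:285]=0;m[:,425:]=0
    m=cv2.morphologyEx(m,cv2.MORPH_OPEN,np.ones((3,3)))
    H=np.array
    # left and right edges row by row
    L=[];Rr=[]
    for y in range(205,250):
        xs=np.nonzero(m[y])[0]
        L.append(onz(c,(xs.min()-.5,y),.058)[:2]);Rr.append(onz(c,(xs.max()+.5,y),.058)[:2])
    L=H(L);Rr=H(Rr);out=[]
    for q in(L,Rr):
        a=np.polyfit(q[:,0],q[:,1],1);out.append((np.arctan(a[0]),np.polyval(a,.62)))
    F=[]
    for x in list(range(305,322))+list(range(388,405)):
        ys=np.nonzero(m[:,x])[0]; ys=ys[ys<300]
        if len(ys):F.append(onz(c,(x,ys.max()+.5),.058)[:2])
    F=H(F)
    for _ in range(3):
        b=np.polyfit(F[:,1],F[:,0],1);r=abs(F[:,0]-np.polyval(b,F[:,1]));F=F[r<max(.002,1.5*np.median(r))]
    print(name,"t",sensors.sense()["t"],"yawL,yawR",round(out[0][0]-DY,3),round(out[1][0]-DY,3),"width",round(out[0][1]-out[1][1],4),
      "mid y at x=.62:",round((out[0][1]+out[1][1])/2,4),"axis",round(O[1]+(.62-O[0])*np.tan(DY),4),
      "yawFront",round(-np.arctan(b[0])-DY,3),"front x at dock y=+-.112:",[round(np.polyval(b,O[1]+.007+s*.112),4) for s in(1,-1)],len(F))
E
python3 -c "
from h import *
hob('top1')"
```

```text
top1 t 3.1 yawL,yawR 0.487 0.012 width 0.2774 mid y at x=.62: -0.1562 axis -0.1431 yawFront 0.098 front x at dock y=+-.112: [np.float64(0.4941), np.float64(0.506)] 17
```

>>> step_arm([
  [[0,0,0,-0.05,0,0,0],[0,0,0,0,-0.12,0,0],[0,0,0,0,-0.12,-0.01,0],[0,0,0,0,-0.12,-0.01,0],[0,0,0,0,-0.12,-0.01,0]],
])

```text
t: 3.6
ee_pos: [0.4418, -0.2516, 0.0335]
eef_rot: [3.137, -0.002, 0.009]
contact_force: [1.3, 0.3, -0.6]
grip_width: 0.0001
finger_force: 0.0
```

>>> step_arm([
  [[0,0,0,0,-0.05,-0.01,0],[0,0,0,0,0,0,0]],
])

```text
t: 3.8
ee_pos: [0.442, -0.2731, 0.029]
eef_rot: [3.136, -0.008, 0.008]
contact_force: [-0.6, 1.0, 0.1]
grip_width: 0.0
finger_force: 0.0
```

```bash
python3 -c "
from h import *
print(sensors.sense()['ee_pos'])
hob('top2')"
```

```text
[ 0.4419738  -0.27312339  0.02901806]
top2 t 3.85 yawL,yawR 0.025 0.012 width 0.2905 mid y at x=.62: -0.1497 axis -0.1431 yawFront 0.012 front x at dock y=+-.112: [np.float64(0.5124), np.float64(0.5051)] 17
```

View pics/top2.png

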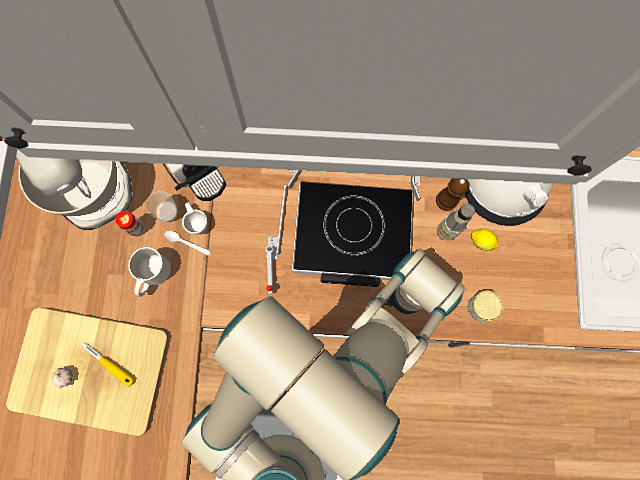

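The picture shows the hob nearly square to the dock, with its nose at the guide mouth. The gripper stands in front of the right shoulder.

>>> step_arm([
  [[0,0,0,0.04,0.01,-0.008,0],[0,0,0,0.04,0.01,0,0],[0,0,0,0.025,0,0,0],[0,0,0,0.012,0,0.003,0],[0,0,0,0.012,0,0.004,0]],
])

```text
t: 4.35
ee_pos: [0.4915, -0.2589, 0.0281]
eef_rot: [3.141, 0.001, -0.0]
contact_force: [-0.4, -0.6, 0.4]
grip_width: -0.0002
finger_force: 0.0
```

>>> step_arm([
  [[0,0,0,0.015,0,0.005,0],[0,0,0,0.015,0,0.005,0],[0,0,0,0.015,0,0.005,0]],
])

```text
t: 4.65
ee_pos: [0.5076, -0.2596, 0.0337]
eef_rot: [-3.141, 0.002, 0.004]
contact_force: [-3.1, -1.8, -2.4]
grip_width: -0.0003
finger_force: 1.9
```

>>> step_arm([
  [[0,0,0,0.012,0,0.004,0],[0,0,0,-0.06,0,0,0],[0,0,0,-0.1,0,-0.02,0],[0,0,0,0,0.12,-0.01,0],[0,0,0,0,0.12,0,0]],
])

```text
t: 5.15
ee_pos: [0.4504, -0.1648, 0.0241]
eef_rot: [3.141, -0.013, 0.006]
contact_force: [1.7, 1.1, -0.4]
grip_width: 0.0
finger_force: 0.0
```

>>> step_arm([
  [[0,0,0,0,0.12,0,0],[0,0,0,0,0.12,0,0],[0,0,0,0,0.08,0,0],[0,0,0,0,0,0,0]],
])

```text
t: 5.55
ee_pos: [0.4507, -0.0322, 0.0245]
eef_rot: [-3.14, -0.004, -0.005]
contact_force: [-1.0, -0.6, -0.0]
grip_width: -0.0001
finger_force: 0.0
```

```bash
python3 -c "
from h import *
print(sensors.sense()['ee_pos'])
hob('top3')"
```

```text
[ 0.45065784 -0.03217101  0.02449039]
top3 t 5.6 yawL,yawR 0.106 0.105 width 0.291 mid y at x=.62: -0.1486 axis -0.1431 yawFront -0.058 front x at dock y=+-.112: [np.float64(0.5539), np.float64(0.5307)] 23
```

>>> step_arm([
  [[0,0,0,0.04,-0.01,0,0],[0,0,0,0.04,-0.01,0,0],[0,0,0,0.025,0,0,0],[0,0,0,0.015,0,0.004,0],[0,0,0,0.015,0,0.005,0]],
])

```text
t: 6.1
ee_pos: [0.5029, -0.044, 0.0271]
eef_rot: [-3.141, 0.003, 0.003]
contact_force: [-3.7, -0.5, -1.6]
grip_width: -0.0004
finger_force: 1.5
```

>>> step_arm([
  [[0,0,0,0.015,0,0.005,0],[0,0,0,0.015,0,0.005,0],[0,0,0,0.015,0,0.005,0]],
])

```text
t: 6.4
ee_pos: [0.52, -0.0431, 0.0328]
eef_rot: [-3.141, 0.002, 0.005]
contact_force: [-3.7, 1.2, -2.2]
grip_width: -0.0003
finger_force: 1.9
```

>>> step_arm([
  [[0,0,0,0.015,0,0.005,0],[0,0,0,0.015,0,0.005,0]],
])

```text
t: 6.6
ee_pos: [0.5322, -0.0429, 0.0369]
eef_rot: [-3.14, 0.002, 0.005]
contact_force: [-5.9, 2.7, -3.0]
grip_width: 0.0001
finger_force: 2.9
```

>>> step_arm([
  [[0,0,0,0.01,0,0.003,0]],
])

```text
t: 6.7
ee_pos: [0.5363, -0.0427, 0.0381]
eef_rot: [-3.14, 0.002, 0.006]
contact_force: [-6.0, 4.0, -2.2]
grip_width: -0.0001
finger_force: 3.0
```

>>> step_arm([
  [[0,0,0,-0.06,0,0,0],[0,0,0,-0.11,0,-0.02,0],[0,0,0,0,-0.12,-0.02,0],[0,0,0,0,-0.12,0,0],[0,0,0,0,-0.12,0,0]],
])

```text
t: 7.2
ee_pos: [0.4724, -0.1907, 0.0237]
eef_rot: [3.138, 0.0, 0.01]
contact_force: [1.7, -0.5, -0.6]
grip_width: -0.0001
finger_force: 0.0
```

>>> step_arm([
  [[0,0,0,0,-0.12,0,0],[0,0,0,0,-0.06,0,0],[0,0,0,0,0,0,0]],
])

```text
t: 7.5
ee_pos: [0.4731, -0.2661, 0.0239]
eef_rot: [3.135, -0.008, 0.012]
contact_force: [0.7, -0.6, -0.6]
grip_width: -0.0001
finger_force: 0.0
```

```bash
python3 -c "
from h import *
print(sensors.sense()['ee_pos'])
hob('top4')"
```

```text
[ 0.47314397 -0.2660631   0.02390148]
top4 t 7.55 yawL,yawR -0.027 -0.248 width 0.282 mid y at x=.62: -0.1379 axis -0.1431 yawFront -0.36 front x at dock y=+-.112: [np.float64(0.5555), np.float64(0.4596)] 15
```

>>> step_arm([
  [[0,0,0,0.04,0.005,0,0],[0,0,0,0.04,0.005,0,0],[0,0,0,0.025,0,0,0],[0,0,0,0.015,0,0.004,0],[0,0,0,0.015,0,0.005,0]],
])

```text
t: 8.05
ee_pos: [0.5227, -0.2544, 0.0254]
eef_rot: [-3.141, -0.002, 0.006]
contact_force: [-3.6, -1.2, -2.6]
grip_width: -0.0004
finger_force: 1.9
```

>>> step_arm([
  [[0,0,0,0.012,0,0.004,0],[0,0,0,0.012,0,0.004,0]],
])

```text
t: 8.25
ee_pos: [0.5318, -0.2552, 0.0286]
eef_rot: [-3.141, 0.001, 0.005]
contact_force: [-3.4, 0.3, -2.5]
grip_width: -0.0003
finger_force: 1.7
```

>>> step_arm([
  [[0,0,0,0.01,0,0.004,0]],
])

```text
t: 8.35
ee_pos: [0.536, -0.2557, 0.0305]
eef_rot: [-3.141, 0.002, 0.004]
contact_force: [-5.2, -1.8, -2.0]
grip_width: -0.0001
finger_force: 2.6
```

>>> step_arm([
  [[0,0,0,0.01,0,0.004,0],[0,0,0,-0.06,0,0,0],[0,0,0,-0.1,0,-0.02,0],[0,0,0,0,0.12,-0.01,0],[0,0,0,0,0.12,0,0]],
])

```text
t: 8.85
ee_pos: [0.4777, -0.1608, 0.0209]
eef_rot: [3.141, -0.013, 0.006]
contact_force: [1.1, 0.4, -0.2]
grip_width: -0.0
finger_force: 0.0
```

>>> step_arm([
  [[0,0,0,0,0.12,0,0],[0,0,0,0,0.12,0,0],[0,0,0,0,0.05,0,0],[0,0,0,0,0,0,0]],
])

```text
t: 9.25
ee_pos: [0.4784, -0.0411, 0.0214]
eef_rot: [-3.141, -0.003, -0.006]
contact_force: [0.4, -0.4, -0.3]
grip_width: 0.0001
finger_force: 0.0
```

>>> step_arm([
  [[0,0,0,0.04,0,0,0],[0,0,0,0.04,0,0,0],[0,0,0,0.03,0,0,0],[0,0,0,0.025,0,0,0],[0,0,0,0.015,0,0.004,0]],
])

```text
t: 9.75
ee_pos: [0.5383, -0.0444, 0.0221]
eef_rot: [3.141, -0.003, 0.001]
contact_force: [-0.1, 0.4, 0.4]
grip_width: 0.0
finger_force: 0.0
```

>>> step_arm([
  [[0,0,0,0.012,0,0.004,0],[0,0,0,0.01,0,0.004,0]],
])

```text
t: 9.95
ee_pos: [0.5432, -0.0433, 0.0244]
eef_rot: [-3.14, 0.002, 0.009]
contact_force: [-3.7, 1.8, -2.3]
grip_width: 0.0001
finger_force: 1.9
```

>>> step_arm([
  [[0,0,0,0.012,0,0.004,0],[0,0,0,0.012,0,0.004,0]],
])

```text
t: 10.15
ee_pos: [0.5533, -0.0429, 0.0278]
eef_rot: [-3.14, 0.002, 0.007]
contact_force: [-5.6, 2.8, -2.5]
grip_width: -0.0003
finger_force: 3.3
```

>>> step_arm([
  [[0,0,0,0.01,0,0.004,0]],
])

```text
t: 10.25
ee_pos: [0.5558, -0.0422, 0.0289]
eef_rot: [-3.139, 0.002, 0.013]
contact_force: [-7.8, 3.2, -4.4]
grip_width: 0.0002
finger_force: 3.7
```

>>> step_arm([
  [[0,0,0,0.008,0,0.003,0]],
])

```text
t: 10.35
ee_pos: [0.5584, -0.0419, 0.0298]
eef_rot: [-3.138, 0.002, 0.015]
contact_force: [-8.0, 3.7, -4.7]
grip_width: 0.0
finger_force: 5.1
```

>>> step_arm([
  [[0,0,0,-0.06,0,0,0],[0,0,0,-0.1,0,-0.01,0],[0,0,0,0,-0.12,-0.01,0],[0,0,0,0,-0.12,0,0],[0,0,0,0,-0.12,0,0]],
])

```text
t: 10.85
ee_pos: [0.501, -0.1903, 0.0245]
eef_rot: [3.138, 0.0, 0.009]
contact_force: [1.3, 0.6, -1.3]
grip_width: -0.0002
finger_force: 0.0
```

>>> step_arm([
  [[0,0,0,0,-0.12,0,0],[0,0,0,0,-0.05,0,0],[0,0,0,0.03,0,0,0],[0,0,0,0.03,0,0,0]],
])

```text
t: 11.25
ee_pos: [0.5245, -0.2567, 0.0239]
eef_rot: [3.14, -0.005, 0.005]
contact_force: [0.3, 0.6, 0.0]
grip_width: -0.0001
finger_force: 0.0
```

```bash
python3 -c "
from h import *
print(sensors.sense()['ee_pos'])
hob('top5')"
```

```text
[ 0.52454226 -0.25671729  0.02392335]
top5 t 11.3 yawL,yawR 0.304 -0.513 width 0.2279 mid y at x=.62: -0.1189 axis -0.1431 yawFront -0.236 front x at dock y=+-.112: [np.float64(0.5754), np.float64(0.5108)] 19
```

>>> step_arm([
  [[0,0,0,0.02,0,0,0],[0,0,0,0.015,0,0.003,0],[0,0,0,0.012,0,0.004,0],[0,0,0,0.012,0,0.004,0]],
])

```text
t: 11.7
ee_pos: [0.5449, -0.2548, 0.0273]
eef_rot: [-3.141, -0.001, 0.006]
contact_force: [-6.7, -2.5, -3.7]
grip_width: 0.0001
finger_force: 3.3
```

>>> step_arm([
  [[0,0,0,0.012,0,0.004,0]],
])

```text
t: 11.8
ee_pos: [0.547, -0.255, 0.0279]
eef_rot: [-3.141, -0.002, 0.015]
contact_force: [-8.8, -4.9, -4.4]
grip_width: 0.0001
finger_force: 3.8
```

>>> step_arm([
  [[0,0,0,0.01,0,0.004,0]],
])

```text
t: 11.9
ee_pos: [0.5487, -0.255, 0.0288]
eef_rot: [-3.14, -0.002, 0.022]
contact_force: [-14.8, -6.5, -6.5]
grip_width: 0.0001
finger_force: 6.9
```

>>> step_arm([
  [[0,0,0,0.008,0,0.003,0]],
])

```text
t: 12.0
ee_pos: [0.5486, -0.255, 0.029]
eef_rot: [-3.139, -0.003, 0.033]
contact_force: [-18.4, -7.4, -5.7]
grip_width: -0.0001
finger_force: 9.2
```

>>> step_arm([
  [[0,0,0,-0.06,0,0,0],[0,0,0,-0.08,0,-0.01,0],[0,0,0,0,0.12,-0.01,0],[0,0,0,0,0.12,0,0],[0,0,0,0,0.12,0,0]],
])

```text
t: 12.5
ee_pos: [0.5021, -0.1107, 0.0243]
eef_rot: [3.142, -0.006, 0.001]
contact_force: [1.0, 0.8, -0.1]
grip_width: -0.0003
finger_force: 0.0
```

>>> step_arm([
  [[0,0,0,0,0.12,0,0],[0,0,0,0,0.05,0,0],[0,0,0,0.03,0,0,0],[0,0,0,0.03,0,0,0],[0,0,0,0.03,0,0,0]],
])

```text
t: 13.0
ee_pos: [0.5405, -0.0448, 0.0244]
eef_rot: [3.141, -0.003, 0.003]
contact_force: [0.0, 0.3, -0.5]
grip_width: -0.0
finger_force: 0.0
```

>>> step_arm([
  [[0,0,0,0.02,0,0,0],[0,0,0,0.015,0,0.003,0]],
])

```text
t: 13.2
ee_pos: [0.5535, -0.0448, 0.025]
eef_rot: [3.141, -0.004, 0.0]
contact_force: [0.7, 0.6, 0.2]
grip_width: -0.0
finger_force: 0.0
```

>>> step_arm([
  [[0,0,0,0.012,0,0.003,0],[0,0,0,0.012,0,0.004,0]],
])

```text
t: 13.4
ee_pos: [0.5591, -0.044, 0.0271]
eef_rot: [-3.141, 0.002, 0.011]
contact_force: [-6.5, -2.2, -4.4]
grip_width: 0.0004
finger_force: 3.7
```

>>> step_arm([
  [[0,0,0,0.01,0,0.003,0]],
])

```text
t: 13.5
ee_pos: [0.559, -0.044, 0.0272]
eef_rot: [-3.141, 0.0, 0.023]
contact_force: [-11.8, -4.0, -3.4]
grip_width: -0.0001
finger_force: 6.0
```

>>> step_arm([
  [[0,0,0,0.008,0,0.003,0]],
])

```text
t: 13.6
ee_pos: [0.559, -0.0439, 0.0275]
eef_rot: [-3.141, -0.0, 0.034]
contact_force: [-14.9, -5.9, -5.6]
grip_width: 0.0003
finger_force: 7.6
```

>>> step_arm([
  [[0,0,0,-0.1,0,0,0],[0,0,0,-0.06,0,0.1,0],[0,0,0,-0.05,0.06,0.08,0],[0,0,0,-0.02,0.1,0,0],[0,0,0,-0.02,0.1,0,0]],
])

```text
t: 14.1
ee_pos: [0.4695, 0.0608, 0.1042]
eef_rot: [-3.142, 0.006, -0.006]
contact_force: [0.2, 0.5, 1.3]
grip_width: -0.0
finger_force: 0.0
```

>>> step_arm([
  [[0,0,0,0,0.1,0,0],[0,0,0,0,0,0,0]],
])

```text
t: 14.3
ee_pos: [0.4687, 0.1041, 0.103]
eef_rot: [-3.14, -0.005, -0.002]
contact_force: [0.4, 0.1, -0.3]
grip_width: 0.0001
finger_force: 0.0
```

```bash
python3 - <<'E'
from h import *
print(sensors.sense()['ee_pos'])
hob('top6')
s=snap("side","side1")[180:330,240:440];t=cv2.imread("pics/top6.png")[155:305,240:440]
cv2.imwrite("pics/c3.png",cv2.resize(np.vstack([s,t]),None,fx=2,fy=2,interpolation=cv2.INTER_CUBIC) if 0 else cv2.resize(np.hstack([s,t]),None,fx=2,fy=3.0,interpolation=cv2.INTER_CUBIC))
E
```

```text
[0.46869403 0.1041037  0.10303921]
top6 t 14.35 yawL,yawR 0.297 0.003 width 0.2842 mid y at x=.62: -0.1481 axis -0.1431 yawFront -0.003 front x at dock y=+-.112: [np.float64(0.574), np.float64(0.5633)] 24
```

View pics/c3.png

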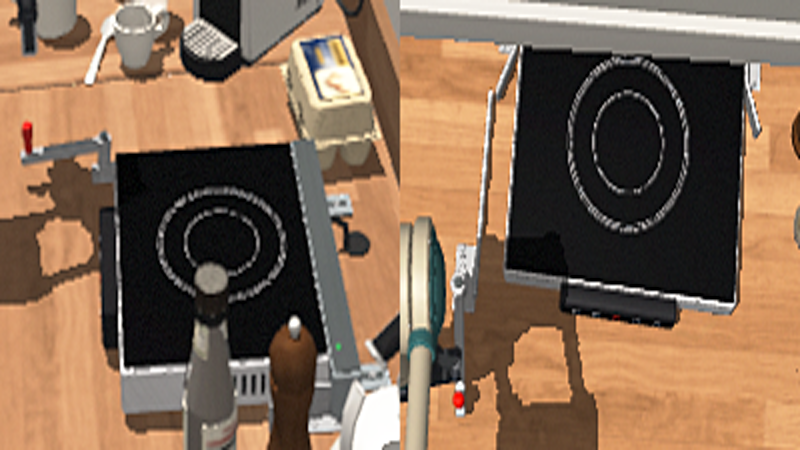

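The picture shows the hob flush against the back bar along its whole back edge, square to the dock. The retainer is still open, with the peg near (459,400) in the crop.

```bash
python3 - <<'E'
import numpy as np
P=np.array([.561,.061]);prev=None
for th in np.append(.07+.126*np.arange(13),[1.64,1.7]):
    c,s=np.cos(th),np.sin(th);q=P+.104*np.array([-c,-s])+.022*np.array([-s,c])
    print(round(th,3),q.round(4),None if prev is None else ((q-prev)/.4).round(3));prev=q
E
```

```text
0.07 [0.4557 0.0757] None
0.196 [0.4547 0.0623] [-0.003 -0.033]
0.322 [0.4554 0.049 ] [ 0.002 -0.033]
0.448 [0.4577 0.0358] [ 0.006 -0.033]
0.574 [0.4617 0.023 ] [ 0.01  -0.032]
0.7 [0.4673 0.0108] [ 0.014 -0.03 ]
0.826 [ 0.4743 -0.0006] [ 0.018 -0.028]
0.952 [ 0.4828 -0.011 ] [ 0.021 -0.026]
1.078 [ 0.4924 -0.0202] [ 0.024 -0.023]
1.204 [ 0.5032 -0.0282] [ 0.027 -0.02 ]
1.33 [ 0.5148 -0.0348] [ 0.029 -0.016]
1.456 [ 0.5272 -0.0398] [ 0.031 -0.013]
1.582 [ 0.5402 -0.0432] [ 0.032 -0.009]
1.64 [ 0.5462 -0.0443] [ 0.015 -0.003]
1.7 [ 0.5526 -0.045 ] [ 0.016 -0.002]
```

>>> step_arm([
  [[0,0,0,-0.02,-0.005,-0.05,0],[0,0,0,-0.01,-0.015,-0.06,0],[0,0,0,0,0,0,0]],
])

```text
t: 14.7
ee_pos: [0.454, 0.0905, 0.0562]
eef_rot: [3.141, -0.005, -0.011]
contact_force: [-0.1, -0.4, 0.3]
grip_width: -0.0
finger_force: 0.0
```

>>> step_arm([
  [[0,0,0,0.004,-0.02,0.005,0],[0,0,0.04,0,-0.02,0,0],[0,0,0.08,-0.003,-0.033,0,0],[0,0,0.08,0.002,-0.033,0,0]],
])

```text
t: 15.1
ee_pos: [0.4599, 0.0485, 0.062]
eef_rot: [3.101, 0.497, 0.005]
contact_force: [0.1, 0.7, 0.5]
grip_width: 0.0
finger_force: 0.0
```

>>> step_arm([
  [[0,0,0.08,0.006,-0.033,0,0],[0,0,0.08,0.01,-0.032,0,0]],
])

```text
t: 15.3
ee_pos: [0.4663, 0.0223, 0.062]
eef_rot: [3.014, 0.881, 0.005]
contact_force: [-0.4, -0.2, 1.2]
grip_width: 0.0003
finger_force: 0.0
```

```bash
python3 - <<'E'
from h import *
print(sensors.sense()['ee_pos'],sensors.sense()['contact_force'])
c=optics.calibration("wrist");im=snap("wrist","w1")
s=optics.calibration("side");sm=snap("side","s2")
for n,m,cc in(("w",im,c),("s",sm[150:300,220:420],s)):
    hs=cv2.cvtColor(m,cv2.COLOR_BGR2HSV);r=(((hs[...,0]<8)|(hs[...,0]>172))&(hs[...,1]>150)&(hs[...,2]>80)).astype(np.uint8)
    k,_,st,ce=cv2.connectedComponentsWithStats(r)
    for i in range(1,k):
        if st[i,4]>12:
            p=ce[i]+(np.array([220,150]) if n=="s" else 0);print(n,st[i,4],p,onz(cc,p,.055 if n=="s" else .06))
E
```

```text
[0.46631927 0.0222515  0.06204361] [-0.37832011 -0.1793408   1.23965266]
w 1322 [250.61119516 279.35476551] [0.46196125 0.05540833 0.06      ]
w 1149 [ 14.85987815 348.36292428] [0.37367526 0.12949523 0.06      ]
s 49 [296.14285714 151.34693878] [0.61068327 0.48782581 0.055     ]
```

View pics/w1.png

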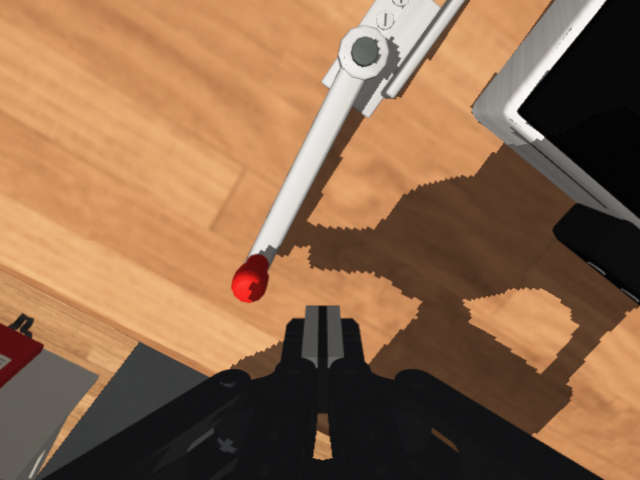

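```bash
python3 - <<'E'
from h import *
print("reach",arm.tip_reach);c=optics.calibration("wrist");e=sensors.sense()['ee_pos'];print(e)
for z in(.0,.014,.028):print(z,proj(c,e-[0,0,z]))
w0,w1=None,c
# stereo of peg-top: side view red
im=cv2.imread("pics/s2.png");hs=cv2.cvtColor(im,cv2.COLOR_BGR2HSV)
r=(((hs[...,0]<10)|(hs[...,0]>170))&(hs[...,1]>120)&(hs[...,2]>60)).astype(np.uint8)
k,_,st,ce=cv2.connectedComponentsWithStats(r);[print(st[i],ce[i]) for i in range(1,k) if st[i,4]>5]
for q,z in(((262,259),.036),((250,284),.064),((363,50),.045)):print(q,z,onz(c,q,z))
print("peg proj if at (.46,.055,.064)/(.036)",proj(c,[.46,.055,.064]),proj(c,[.46,.055,.036]))
E
```

```text
reach 0.014
[0.46717553 0.02176489 0.06200504]
0.0 [322.33999057 311.50049654]
0.014 [322.22538254 296.68414416]
0.028 [322.12607051 283.84263618]
[289 143  15  11 118] [296.09322034 148.51694915]
[252 226   4   5  14] [253.35714286 228.42857143]
[   0  310   24   83 1072] [  8.5130597  357.12779851]
[ 27 339  17  13 117] [ 36.02564103 346.57264957]
(262, 259) 0.036 [0.46372045 0.05361037 0.036     ]
(250, 284) 0.064 [0.46306393 0.0544675  0.064     ]
(363, 50) 0.045 [0.56363983 0.06380152 0.045     ]
peg proj if at (.46,.055,.064)/(.036) [245.31987975 289.07725576] [255.68833228 263.67611273]
```

The wrist view shows the peg at (250,280), still in place behind the fingers, which slid past it. I'll go back and push lower, better centred.

>>> step_arm([
  [[0,0,-0.075,0,0,0.1,0],[0,0,-0.075,0,0.05,0.02,0],[0,0,-0.075,0,0.06,0,0],[0,0,-0.075,0,0.055,0,0],[0,0,0,0,0,-0.07,0]],
])

```text
t: 15.9
ee_pos: [0.4689, 0.0922, 0.0842]
eef_rot: [-3.137, -0.141, -0.017]
contact_force: [0.5, -1.1, -0.4]
grip_width: -0.0
finger_force: 0.0
```

>>> step_arm([
  [[0,0,0,0,0,-0.07,0],[0,0,0,0,0,0,0]],
])

```text
t: 16.1
ee_pos: [0.4623, 0.0901, 0.0506]
eef_rot: [-3.138, -0.143, 0.009]
contact_force: [-0.6, 0.2, 0.4]
grip_width: -0.0002
finger_force: 0.0
```

>>> step_arm([
  [[0,0,0,0,-0.025,0.008,0],[0,0,0,0,-0.02,0,0]],
])

```text
t: 16.3
ee_pos: [0.4664, 0.0711, 0.0575]
eef_rot: [3.138, 0.145, 0.006]
contact_force: [1.0, -0.1, -0.2]
grip_width: -0.0
finger_force: 0.0
```

>>> step_arm([
  [[0,0,0,0,-0.02,0,0]],
])

```text
t: 16.4
ee_pos: [0.466, 0.0628, 0.0572]
eef_rot: [3.138, 0.144, 0.005]
contact_force: [0.7, -0.1, 0.7]
grip_width: -0.0001
finger_force: 0.0
```

>>> step_arm([
  [[0,0,0,0,-0.02,0,0]],
])

```text
t: 16.5
ee_pos: [0.4654, 0.0548, 0.0567]
eef_rot: [3.138, 0.144, 0.003]
contact_force: [-0.6, -0.0, 0.1]
grip_width: 0.0003
finger_force: 0.0
```

```bash
python3 - <<'E'
from h import *
print(sensors.sense()['ee_pos'],sensors.sense()['contact_force'])
c=optics.calibration("wrist");im=snap("wrist","w2")
hs=cv2.cvtColor(im,cv2.COLOR_BGR2HSV);r=(((hs[...,0]<8)|(hs[...,0]>172))&(hs[...,1]>150)&(hs[...,2]>80)).astype(np.uint8)
k,_,st,ce=cv2.connectedComponentsWithStats(r)
for i in range(1,k):
    if st[i,4]>30: print(st[i],ce[i],onz(c,ce[i],.06))
E
```

```text
[0.46541585 0.05478009 0.05668787] [-0.56456108 -0.0035411   0.05362069]
[309 293  23  12 208] [320.33173077 299.47596154] [0.47287331 0.05595256 0.06      ]
[ 99 411  23  15 176] [111.34090909 416.51704545] [0.40269248 0.14819152 0.06      ]
```

```bash
python3 - <<'E'
import cv2
a=cv2.imread("pics/w2.png")[180:400,200:440];s=cv2.imread("pics/s2.png")
cv2.imwrite("pics/c4.png",cv2.resize(a,None,fx=2.5,fy=2.5,interpolation=cv2.INTER_CUBIC))
E
```

```text
(no output)
```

View pics/c4.png

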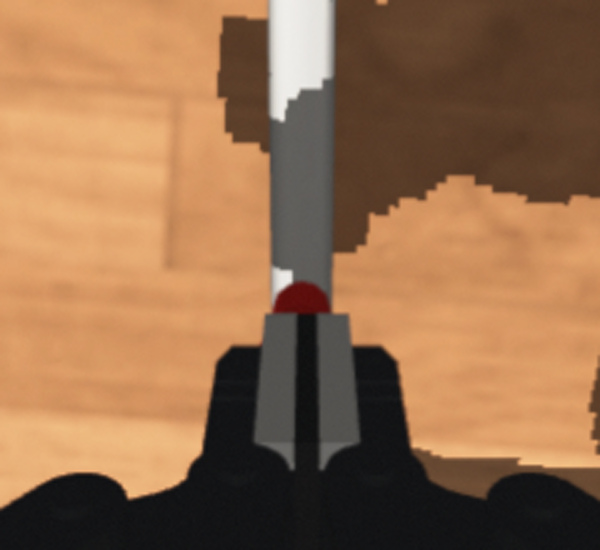

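The crop shows the fingertips drawn above and over the red peg at about (300,300), with no force. The tips are therefore higher than I assumed, so I'll go beside the arm and lower.

>>> step_arm([
  [[0,0,0,0,0,0.1,0],[0,0,0,0,0.11,0,0],[0,0,0,0,0,-0.08,0],[0,0,0,0,0,-0.08,0],[0,0,0,0,0,0,0]],
])

```text
t: 17.05
ee_pos: [0.4613, 0.0996, 0.029]
eef_rot: [3.138, 0.146, -0.012]
contact_force: [-0.8, -0.7, -0.2]
grip_width: 0.0005
finger_force: 0.0
```

>>> step_arm([
  [[0,0,0,0,-0.025,0,0],[0,0,0,0,-0.02,0,0]],
])

```text
t: 17.25
ee_pos: [0.4659, 0.0809, 0.0329]
eef_rot: [3.138, 0.146, 0.004]
contact_force: [-0.2, 0.2, 0.5]
grip_width: -0.0001
finger_force: 0.0
```

>>> step_arm([
  [[0,0,0,0,-0.02,0,0]],
])

```text
t: 17.35
ee_pos: [0.4661, 0.0729, 0.033]
eef_rot: [-3.138, -0.145, -0.005]
contact_force: [1.1, 0.8, -0.1]
grip_width: 0.0003
finger_force: 0.7
```

>>> step_arm([
  [[0,0,0,0,-0.015,0,0]],
])

```text
t: 17.45
ee_pos: [0.4661, 0.0669, 0.0329]
eef_rot: [-3.138, -0.144, -0.006]
contact_force: [0.9, 0.3, 1.6]
grip_width: 0.0001
finger_force: 0.6
```

```bash
python3 - <<'E'
import numpy as np
from h import sensors
print(sensors.sense()['ee_pos'])
P=np.array([.5625,.0625]);prev=None
for th in np.append(.14+.126*np.arange(12),[1.61,1.67]):
    c,s=np.cos(th),np.sin(th);q=P+.1*np.array([-c,-s])+.019*np.array([-s,c])
    print(round(th,3),q.round(4),None if prev is None else ((q-prev)/.4).round(3));prev=q
E
```

```text
[0.46611462 0.06689602 0.03286585]
0.14 [0.4608 0.0674] None
0.266 [0.461  0.0545] [ 0.    -0.032]
0.392 [0.4628 0.0419] [ 0.005 -0.032]
0.518 [0.4662 0.0295] [ 0.008 -0.031]
0.644 [0.4711 0.0177] [ 0.012 -0.03 ]
0.77 [0.4775 0.0065] [ 0.016 -0.028]
0.896 [ 0.4852 -0.0037] [ 0.019 -0.026]
1.022 [ 0.4941 -0.0129] [ 0.022 -0.023]
1.148 [ 0.5041 -0.0209] [ 0.025 -0.02 ]
1.274 [ 0.5151 -0.0276] [ 0.027 -0.017]
1.4 [ 0.5268 -0.0328] [ 0.029 -0.013]
1.526 [ 0.539  -0.0365] [ 0.031 -0.009]
1.61 [ 0.5474 -0.0382] [ 0.021 -0.004]
1.67 [ 0.5535 -0.0389] [ 0.015 -0.002]
```

>>> step_arm([
  [[0,0,0.09,-0.006,-0.032,0,0],[0,0,0.09,0.002,-0.032,0,0],[0,0,0.08,0.006,-0.031,0,0]],
])

```text
t: 17.75
ee_pos: [0.4655, 0.0292, 0.0323]
eef_rot: [-3.041, -0.786, -0.001]
contact_force: [-0.3, 2.8, -0.2]
grip_width: -0.0004
finger_force: 0.6
```

>>> step_arm([
  [[0,0,0.08,0.012,-0.03,0,0],[0,0,0.08,0.016,-0.028,0,0]],
])

```text
t: 17.95
ee_pos: [0.4763, 0.0059, 0.0322]
eef_rot: [-2.919, -1.161, -0.0]
contact_force: [-1.0, 1.8, -0.6]
grip_width: -0.0002
finger_force: 0.6
```

```bash
cat > peg.py <<'E'
from h import *
import sys
print(sensors.sense()['ee_pos'],sensors.sense()['eef_rot'])
c=optics.calibration("wrist");im=snap("wrist",sys.argv[1])
hs=cv2.cvtColor(im,cv2.COLOR_BGR2HSV);r=(((hs[...,0]<8)|(hs[...,0]>172))&(hs[...,1]>150)&(hs[...,2]>60)).astype(np.uint8)
k,_,st,ce=cv2.connectedComponentsWithStats(r)
for i in range(1,k):
    if st[i,4]>30: p=onz(c,ce[i],.058);print(st[i],ce[i],p,"th dock",np.arctan2(.0635-p[1],.563-p[0])-DY,"r",np.hypot(.0635-p[1],.563-p[0]))
E
python3 peg.py w3
```

```text
[0.47631043 0.00587535 0.03220055] [-2.91892650e+00 -1.16071125e+00 -1.97556349e-04]
[ 360  308   42   66 1978] [378.92568251 341.6653185 ] [ 0.4917989  -0.00784279  0.058     ] th dock 0.8313921310520477 r 0.1007938018362061
```

Contact holds and the peg swings as planned.

>>> step_arm([
  [[0,0,0.08,0.019,-0.026,0,0],[0,0,0.08,0.022,-0.023,0,0],[0,0,0.08,0.025,-0.02,0,0],[0,0,0.08,0.027,-0.017,0,0]],
])

```text
t: 18.4
ee_pos: [0.5129, -0.0283, 0.0319]
eef_rot: [-2.54, -1.847, 0.002]
contact_force: [-0.5, 0.5, 0.3]
grip_width: 0.0
finger_force: 0.6
```

>>> step_arm([
  [[0,0,0.08,0.029,-0.012,0,0],[0,0,0.08,0.026,-0.008,0,0]],
])

```text
t: 18.6
ee_pos: [0.5353, -0.0366, 0.0319]
eef_rot: [-2.288, -2.152, 0.002]
contact_force: [-1.6, -1.0, -0.3]
grip_width: -0.0001
finger_force: 0.7
```

```bash
python3 peg.py w4
```

```text
[ 0.53532434 -0.03656546  0.03187489] [-2.28848800e+00 -2.15154233e+00  1.98307144e-03]
[ 360  311   41   66 1913] [378.96184004 344.74542603] [ 0.55550136 -0.03665975  0.058     ] th dock 1.5410689101160338 r 0.1004400544889223
```

>>> step_arm([
  [[0,0,0.03,0.012,-0.001,0,0]],
])

```text
t: 18.75
ee_pos: [0.5399, -0.0366, 0.0318]
eef_rot: [-2.243, -2.199, 0.002]
contact_force: [-1.3, -1.3, 0.2]
grip_width: -0.0001
finger_force: 0.6
```

>>> step_arm([
  [[0,0,0,0.01,0,0,0]],
])

```text
t: 18.85
ee_pos: [0.5432, -0.0365, 0.0317]
eef_rot: [-2.243, -2.198, 0.003]
contact_force: [-6.6, -2.7, 3.6]
grip_width: -0.0001
finger_force: 3.8
```

>>> step_arm([
  [[0,0,0,0.01,0,0,0]],
])

```text
t: 18.95
ee_pos: [0.5433, -0.0365, 0.0314]
eef_rot: [-2.238, -2.195, 0.013]
contact_force: [-14.2, -3.4, 10.0]
grip_width: -0.0002
finger_force: 7.3
```

```bash
python3 peg.py w5
```

```text
[ 0.5433118  -0.03645269  0.03140599] [-2.23775604 -2.19487147  0.01262365]
[ 359  315   42   64 1763] [378.26035167 346.89336358] [ 0.56340823 -0.03615363  0.058     ] th dock 1.619892815899536 r 0.09965447081004591
```

>>> step_arm([
  [[0,0,0,-0.05,0,0,0],[0,0,0,-0.08,0,0,0],[0,0,0,-0.1,0,0.02,0],[0,0,0,-0.02,0,0.12,0],[0,0,0,0,0.08,0.12,0]],
])

```text
t: 19.5
ee_pos: [0.4454, -0.0095, 0.1295]
eef_rot: [-2.247, -2.193, 0.004]
contact_force: [1.6, -0.2, -0.1]
grip_width: 0.0
finger_force: 0.0
```

>>> step_arm([
  [[0,0,0,0,0.12,0.05,0],[0,0,0,0,0.12,0,0],[0,0,0,0,0.12,0,0],[0,0,0,0,0,0,0]],
])

```text
t: 19.9
ee_pos: [0.4483, 0.1392, 0.1493]
eef_rot: [-2.236, -2.205, -0.006]
contact_force: [0.1, -0.6, 0.0]
grip_width: 0.0
finger_force: 0.0
```

```bash
python3 - <<'E'
from h import *
print(sensors.sense()['ee_pos'],sensors.sense()['contact_force'])
hob('top9')
s=snap("side","side9")[150:390,210:470];t=cv2.imread("pics/top9.png")[140:340,210:510]
s=cv2.resize(s,(390,360));t=cv2.resize(t,(400,360))
cv2.imwrite("pics/c9.png",np.hstack([s,t]))
E
```

```text
[0.4483395  0.13915777 0.14926864] [ 0.08953635 -0.56891699  0.00394337]
top9 t 19.95 yawL,yawR 0.349 0.003 width 0.2828 mid y at x=.62: -0.1489 axis -0.1431 yawFront -0.003 front x at dock y=+-.112: [np.float64(0.574), np.float64(0.5633)] 24
```

View pics/c9.png

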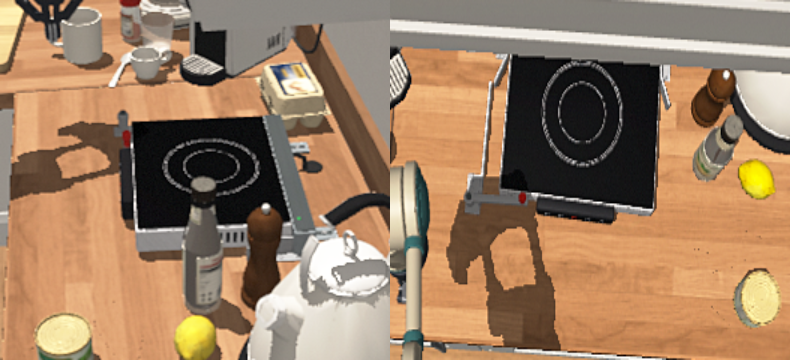

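The retainer is shut across the left shoulder, with the peg at (522,197) in the crop. The hob is flush on the back bar and the bystanders have not moved.

```bash
python3 -c "
from plant import arm
print(arm.sign_off())"
```

```text
the job is handed in; nothing more can be done
None
```

The hob is home in its dock, stopped hard on both sides and square to the back bar, and the retaining arm is shut across its front. The job is handed in at about 20 s; the contacts were judged by feel, pushes read about 20 N at most, and nothing else was moved.

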